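# Pack the biscuit carton

### The arm

A 6-joint arm with a two-finger parallel gripper is mounted at the origin on the work surface. World frame = base frame: x ahead of the robot, y to its left, z up, the work surface at z = 0. Lengths are in m, angles in rad, forces in N, time in s.
With the tool pointing down it reaches from about 0.4 to 0.825 m from the base axis. Payload 7 kg.
Tool frame: the origin (TCP) lies at the very end of the fingers, on their centre line; the grasp point (between the pads) lies 19 mm behind it; z points along the fingers, x is the direction in which the jaws open and shut, and the axes are right-handed (so a half turn about z gives the same grasp; the last joint's range is limited). The gripper opens to 88 mm and grips with 3 to 60 N. Pads are 19 mm wide; open, the fingers measure 130 mm over their backs; the gripper's body (78 mm by 193 mm) begins 47 mm behind the grasp point.
Start: joints at [-0.913, 0.359, 0.012, 0, -1.224, -0.288], TCP at [0.244, -0.629, 0.227] pointing down, gripper open.
Joint ranges: [-3.07, 3.07], [-1.43, 2.12], [-1.02, 1.25], [-3.03, 1.67], [-3.05, -0], [-3.03, 3.03]. Speed limits (rad/s): [2.39, 2.39, 3.01, 3.14, 3.14, 3.14].

### API

Orientations are given as [roll, pitch, yaw] about the fixed x, y, z axes, in that order (R = Rz(yaw) Ry(pitch) Rx(roll)).
In Python, from station import telemetry, grab_frame, arm, regions_of, pinpoint gives the robot as it stands. The module is installed in compiled form; this text tells all that it offers.
- The arm moves only by the shell command python3 -m inch 'ROWS' [FORCE]. ROWS is text: rows parted by semicolons, each of 7 numbers parted by spaces: the opening, from 0 (shut) to 1 (fully open), then the shift along the world's x, y, z in cm, then the turn, a rotation vector about the world's x, y, z in degrees. A call has 1 to 12 rows; each row is the pose to reach, as a shift and turn from the pose measured when the call began; what a row does not reach only later rows make up. A row lasts 1/8 s, in which the tool goes at most 62.5 mm and 10.7 degrees, less where a joint would pass 70% of its speed; a pose out of reach is approached as far as the arm can. A call with a gripper value outside its range is refused whole. The fingers move at their own pace and stop on an object; FORCE is the grip in N (left out, the last holds). Time passes only in rows, so rows that repeat a pose let the fingers close. It gives the time, the measured TCP pose, the force and the opening at its end, in the units of the state.
- telemetry.get_state(): the state, without advancing time (a new reading comes with each control period).
- grab_frame(name): name is "side" or "top" or "wrist"; returns a dict with "pixels" (384x512x3 uint8, red, green, blue), "fx", "fy", "cx", "cy" (pixels), "R" (3x3) and "t" (3): a world point X has camera coordinates R X + t. Camera axes: x right, y down, z forward; pixel columns grow to the right and rows downward; lengths in m; the calibration is good to about 2 mm. The wrist camera is an equidistant fisheye: a pixel r from the principal point sees the ray r / f radians off the axis. A picture is of the moment at which its call begins. There is no depth.
- arm.job_done(): hands the job in, once; it reports no verdict.
Trained networks look in the newest picture that a camera, given by its name, has taken for a name from the list of things; names that differ only in an ending like _2 or _b are one class to them, and where a whole thing is asked for, a point or a joint stands for the part that bears it (a point fixed in the world has none). Each returns a list of dicts, best first, with "p" (0 to 1); they miss things now and then, are a little off and sometimes report something else, mostly with a low value. They report only what shows in the picture. A call takes as long as a camera call. They do not tell look-alikes from the thing itself.
- regions_of(camera, name): "pixels" (384x512 bool, what is visible of it) and "bbox" ([left, top, right, bottom] in pixels, round what is visible of it).
- pinpoint(camera, name): "location" ([column, row] in pixels: a listed point, or the origin of a listed thing).
The state is a dict: "t": time; "q": joint angles; "qd": joint speeds; "joint_efforts": joint torques, N m; "eef_pos": TCP position; "ee_rot": TCP orientation; "force": force on the tool from outside, world axes, zero at the start; "moment": the same for the moment, N m; "width": finger opening in m.
Only numpy, scipy, OpenCV 4.12 (cv2) and the standard library are available. Lean on these libraries where they do the work, as an engineer would, in place of code of your own. Each camera call takes 0.05 s, during which the arm holds its last target. There are 200 camera calls.

### The job

Finish packing the open carton: it already holds one flat box, and the long cardboard biscuit box and the smaller of the two square tins must go in beside it, both standing upright on the carton's floor as they now stand on the table, so that everything fits at once. Set them down inside, do not drop them from above, and leave the larger square tin where it is.

Things in the scene. Friction and masses are not known exactly. Their poses are not given: they have to be found in the camera images.
- carton: Open cardboard carton, fixed: 192 x 152 mm outside, 184 x 144 inside, walls 35 mm high, floor 4 mm thick. Origin: centre of its underside; x along its long side, z up. A flat white box tied with grey string (top 30 mm above the table) is stuck in it, filling x -4 to 92, y 2 to 72 mm. Free: the lane y -72 to 2 along its whole length for the long box; the corner x -92 to -4, y 2 to 72 for the small tin.
- biscuit_box_center (a point): Long, slim closed cardboard box standing on its long narrow side, 160 x 46 mm and 100 mm high, loose, about 0.3 kg. The point is its centre, 50 mm above its underside; x along its 160 mm length, y across its 46 mm width, z up. Hold it by its upper half, so that the fingertips stay above the carton's walls.
- small_tin_center (a point): The smaller of two plain square steel tins with lids, 60 x 60 mm and 100 mm high, loose, about 0.3 kg. The point is its centre, 50 mm above its underside; x and y square to its sides, z up. Hold it by its upper half (fingertips above the carton's walls), by the two sides that will face along the carton's length: the long box leaves little finger room on the others.
- large_tin_center (a point): The larger square steel tin, 95 x 95 mm and 100 mm high, loose; it stays where it is. The point is its centre, 50 mm above its underside; x and y square to its sides, z up. (A round tin, 87 mm across and 78 mm high, also stands off to the left, farther out than the long box.)
Mind the look-alikes: they are no part of the job. Leave any turquoise look-alike of the part that bears biscuit_box_center alone.

How it is judged:
At the end, for the whole second after the job is handed in: The long box stands in the lane along the carton's -y side and the small tin in the corner at -x, +y: each centre in that free place, upright within 10 degrees, on the carton's floor (centre below 62 mm over the carton's underside; 54 if flat) and at rest (x of biscuit_box_center in the frame of carton between -0.018 and 0.018 m and y of biscuit_box_center in the frame of carton between -0.057 and -0.013 m and z of each of biscuit_box_center, small_tin_center in the frame of carton below 0.062 m and angle between each of biscuit_box_center, small_tin_center's own z axis and vertical below 0.175 rad and linear speed of each of biscuit_box, small_tin below 0.02 m/s and x of small_tin_center in the frame of carton between -0.07 and -0.026 m and y of small_tin_center in the frame of carton between -0.004 and 0.052 m); the robot touches nothing.
It fails at once if the larger square tin is moved more than 30 mm (distance of large_tin_center from where it was at the start of the episode above 0.03 m).
It fails at once if the long box is let go over the carton more than 46 mm above its floor (horizontal distance between biscuit_box_center and carton below 0.11 m and height (world z) of biscuit_box_center above 0.1 m and contact force between the fingers and biscuit_box below 0.05 N).
It fails at once if the small tin is let go over the carton more than 46 mm above its floor (horizontal distance between small_tin_center and carton below 0.11 m and height (world z) of small_tin_center above 0.1 m and contact force between the fingers and small_tin below 0.05 N).
It also fails if it takes over 53 s, if anything falls off the work surface, if the arm or the gripper's body presses on something with over 40 N, if the wrist force passes 120 N, or if a joint passes its speed limit or range.

## Working session

There is one attempt and no reset: what is moved stays moved. The work goes in short steps, Python scripts to look and compute and a shell command to move; the robot and the scene stay as the last step left them, time stands still between calls to the robot, and variables do not carry over. Pictures are saved under pics/ and viewed, about 8 in all and at most 12, crops included, and the job is handed in when it is done.

```bash
mkdir -p pics; cat > h.py <<'E'
import numpy as np, cv2
from station import telemetry, grab_frame, arm, regions_of, pinpoint
def ray(f,px,z):
    R=np.array(f["R"]);t=np.array(f["t"])
    d=R.T@np.array([(px[0]-f["cx"])/f["fx"],(px[1]-f["cy"])/f["fy"],1]);c=-R.T@t
    return c+d*(z-c[2])/d[2]
def proj(f,X):
    p=np.array(f["R"])@np.array(X)+np.array(f["t"]);return np.array([f["fx"]*p[0]/p[2]+f["cx"],f["fy"]*p[1]/p[2]+f["cy"]])
E
python3 - <<'E'
from h import *
im=[]
for c in ["top","side"]:
    f=grab_frame(c);im.append(f["pixels"]);print(c,"cam at",(-np.array(f["R"]).T@f["t"]).round(3))
    for n,z in [("carton",0),("biscuit_box_center",.05),("small_tin_center",.05),("large_tin_center",.05)]:
        for r in pinpoint(c,n)[:3]: print(n,"pt",round(r["p"],2),np.round(r["location"]),ray(f,r["location"],z).round(3))
        for r in regions_of(c,n)[:3]: print("   reg",round(r["p"],2),r["bbox"],r["pixels"].sum())
    cv2.imwrite(f"pics/{c}0.png",cv2.resize(f["pixels"][:,:,::-1],(800,600)))
print(telemetry.get_state())
E
```

```text
top cam at [0.338 0.073 0.976]
carton pt 0.6 [350. 152.] [ 0.562 -0.196  0.   ]
   reg 0.95 [311.9, 106.8, 395.0, 197.5] 4403
biscuit_box_center pt 0.98 [153. 194.] [0.433 0.32  0.05 ]
biscuit_box_center pt 0.82 [346. 246.] [ 0.312 -0.168  0.05 ]
biscuit_box_center pt 0.72 [146. 286.] [0.207 0.328 0.05 ]
   reg 0.68 [109.1, 251.3, 173.5, 316.8] 1820
   reg 0.63 [317.2, 214.7, 377.2, 280.1] 1837
   reg 0.56 [128.3, 160.8, 176.1, 231.0] 1835
small_tin_center pt 0.58 [249. 185.] [0.46  0.079 0.05 ]
   reg 0.73 [234.7, 165.5, 266.2, 201.5] 665
large_tin_center pt 0.94 [243. 116.] [0.644 0.097 0.05 ]
   reg 0.93 [222.5, 91.1, 264.8, 143.1] 1744
side cam at [0.155 0.511 0.719]
carton pt 0.94 [262. 121.] [ 0.57  -0.208  0.   ]
   reg 0.86 [224.3, 89.7, 303.5, 150.4] 2998
biscuit_box_center pt 0.89 [337. 148.] [ 0.323 -0.174  0.05 ]
biscuit_box_center pt 0.61 [274. 340.] [0.216 0.328 0.05 ]
   reg 0.88 [306.6, 128.1, 375.9, 168.9] 2521
   reg 0.78 [134.6, 247.2, 226.1, 301.9] 3600
   reg 0.64 [248.9, 287.2, 311.4, 381.5] 3250
small_tin_center pt 0.95 [241. 185.] [0.463 0.065 0.05 ]
large_tin_center pt 0.98 [174. 162.] [0.643 0.094 0.05 ]
   reg 0.62 [144.5, 132.2, 206.3, 192.5] 2394
   reg 0.43 [225.5, 88.9, 300.4, 149.6] 2889
{'t': 0.9, 'q': array([-9.12869298e-01,  3.58583678e-01,  1.18526915e-02,  1.28112906e-05,
       -1.22413211e+00, -2.88088536e-01]), 'qd': array([0.00030418, 0.00039336, 0.00190702, 0.00088305, 0.00041969,
       0.00056434]), 'joint_efforts': array([-5.48371172e-04, -5.82355428e+01,  2.93300325e+01,  7.00235143e+00,
        1.26628895e-02, -3.38159316e-05]), 'eef_pos': array([ 0.24392997, -0.62932274,  0.22655349]), 'ee_rot': array([-3.14156213e+00, -6.05911520e-05,  1.94063917e+00]), 'force': array([-0.66189985,  0.37369235, -0.09711713]), 'moment': array([-0.01230348,  0.02846459,  0.00371752]), 'width': 0.08774229061717066}
```

View images.

View pics/top0.png

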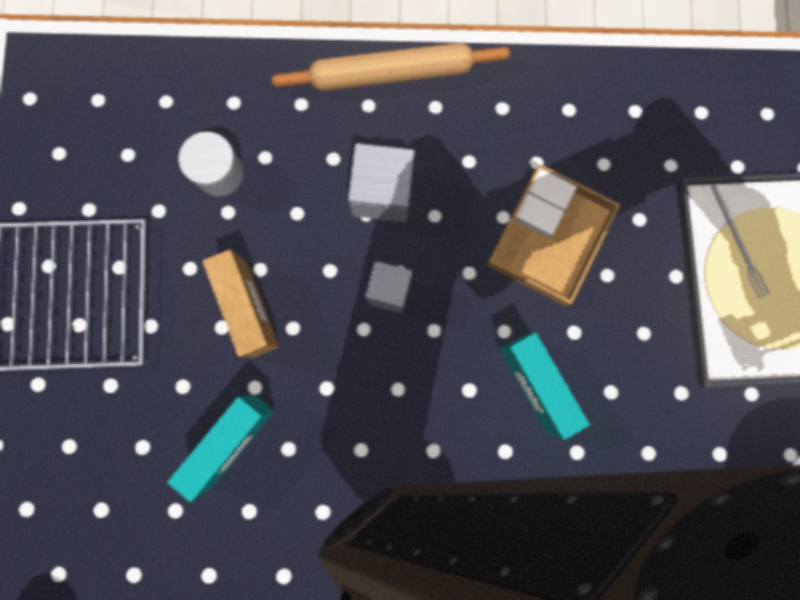

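View pics/side0.png

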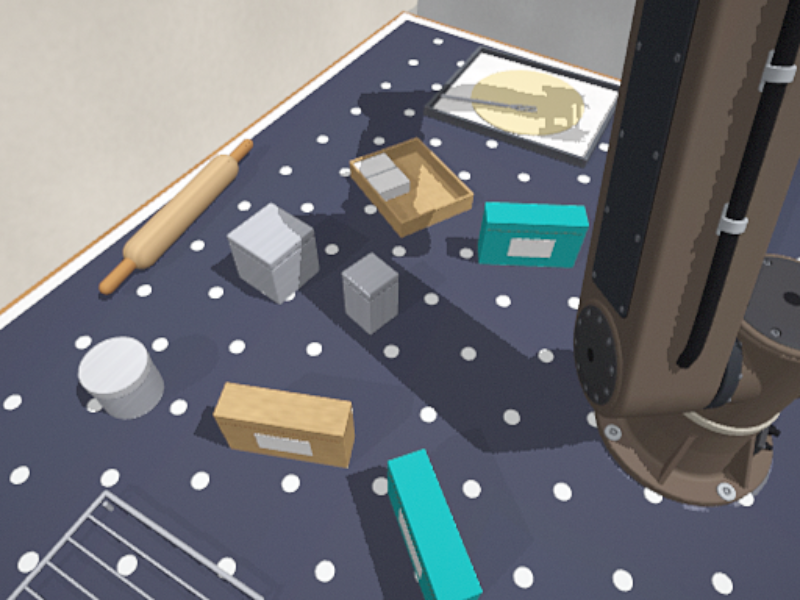

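```bash
cat >> h.py <<'E'
from scipy.optimize import minimize
def hull(f,x,y,a,L,W,H,S=4):
    c,s=np.cos(a),np.sin(a)
    P=[proj(f,[x+c*u-s*v,y+s*u+c*v,z]) for u in(-L/2,L/2) for v in(-W/2,W/2) for z in(0,H)]
    m=np.zeros((384*S,512*S),np.uint8);h=cv2.convexHull(np.array(P,np.float32))
    cv2.fillConvexPoly(m,np.round((h+.5)*S*16).astype(np.int32),1,shift=4);return m.astype(bool)
def fit(views,p0,L,W,H):
    V=[(f,cv2.resize(m.astype(np.uint8),None,fx=4,fy=4,interpolation=0)>0) for f,m in views]
    def cost(p):
        return sum(1-(h&m).sum()/(h|m).sum() for f,m in V for h in[hull(f,p[0]/100,p[1]/100,p[2]/10,L,W,H)])
    best=min((minimize(cost,[p0[0]*100,p0[1]*100,a*10],method="Nelder-Mead",options=dict(initial_simplex=np.array([p0[0]*100,p0[1]*100,a*10])+np.array([[0,0,0],[1,0,0],[0,1,0],[0,0,1.5]]),xatol=.01,fatol=1e-4)) for a in p0[2]),key=lambda r:r.fun)
    p=best.x;return np.array([p[0]*10,p[1]*10,np.degrees(p[2]/10)]).round(1),best.fun/len(V)
E
python3 - <<'E'
from h import *
D={"biscuit_box_center":((.433,.32,[.0,.3,-.3]),.16,.046,.1,.05),"small_tin_center":((.461,.072,[-.5,-.2,.2,.5]),.06,.06,.1,.05),
"large_tin_center":((.643,.095,[-.3,0,.3]),.095,.095,.1,.05),"carton":((.565,-.2,[-.45]),.192,.152,.035,0)}
V={n:[] for n in D}
for c in ["top","side"]:
    f=grab_frame(c)
    for n,(p0,L,W,H,z) in D.items():
        t=proj(f,[p0[0],p0[1],H/2])
        for r in regions_of(c,n):
            b=r["bbox"]
            if abs((b[0]+b[2])/2-t[0])<12 and abs((b[1]+b[3])/2-t[1])<12: V[n].append((f,r["pixels"]));break
for n,(p0,L,W,H,z) in D.items():
    print(n,len(V[n]),fit(V[n],p0,L,W,H),[fit([v],p0,L,W,H) for v in V[n]])
E
```

```text
biscuit_box_center 2 (array([430.9, 315.7,  23.6]), np.float64(0.06872191308997905)) [(array([431. , 317.2,  24.2]), np.float64(0.06247426924660349)), (array([432.4, 314.1,  22.7]), np.float64(0.046564102564102594))]
small_tin_center 2 (array([463.5,  80.4, -13.2]), np.float64(0.08743152740637317)) [(array([463.4,  81.1, -13.1]), np.float64(0.058767526397784264)), (array([467. ,  76.1, -21.6]), np.float64(0.08762573707943111))]
large_tin_center 2 (array([638.3,  94.8,  -5.3]), np.float64(0.04920932671604339)) [(array([638. ,  95.8,  -4.8]), np.float64(0.04412619202242196)), (array([640.5,  91.8,  -5.5]), np.float64(0.028627055090856612))]
carton 2 (array([ 565.9, -198.4,  -27.1]), np.float64(0.04012359039402069)) [(array([ 565.3, -197.5,  -26.7]), np.float64(0.026524516599259695)), (array([ 568.7, -200.5,  -27.9]), np.float64(0.03935983479607641))]
```

```bash
python3 -m inch '1 26 43 0 0 0 2;1 26 43 0 0 0 2;1 26 43 0 0 0 2;1 26 43 0 0 0 2;1 26 43 0 0 0 2;1 26 43 0 0 0 2;1 26 43 0 0 0 2;1 26 43 0 0 0 2;1 24 65 0 0 0 2;1 24 65 0 0 0 2;1 24 65 0 0 0 2;1 24 65 0 0 0 2' 25
```

```text
t: 2.9
eef_pos: [0.4836, 0.0232, 0.227]
ee_rot: [3.14, -0.0, 1.978]
force: [0.6, -0.4, 0.2]
width: 0.0877
```

```bash
python3 -m inch '1 -5.2 29.3 0 0 0 0;1 -5.2 29.3 0 0 0 0;1 -5.2 29.3 0 0 0 0;1 -5.2 29.3 0 0 0 0;1 -5.2 29.3 0 0 0 0;1 -5.2 29.3 0 0 0 0;1 -5.2 29.3 0 0 0 0'
cat >> h.py <<'E'
def wray(f,px,z):
    d=np.array([px[0]-f["cx"],px[1]-f["cy"]]);r=np.hypot(*d);th=r/f["fx"]
    v=np.array([*(d/r*np.sin(th)),np.cos(th)]);R=np.array(f["R"]);c=-R.T@np.array(f["t"]);v=R.T@v
    return c+v*(z-c[2])/v[2]
def wlook(n,z,name):
    f=grab_frame("wrist");cv2.imwrite(f"pics/{name}.png",f["pixels"][:,:,::-1])
    for r in pinpoint("wrist",n)[:3]: print(n,round(r["p"],2),np.round(r["location"]),wray(f,r["location"],z).round(4))
    for r in regions_of("wrist",n)[:3]:
        q=np.argwhere(r["pixels"])[:,::-1];print("  reg",round(r["p"],2),r["bbox"],len(q),"outline corners at z=top:")
        cnt=cv2.findContours(r["pixels"].astype(np.uint8),0,2)[0];k=max(cnt,key=cv2.contourArea)
        a=cv2.approxPolyDP(k,5,True)[:,0];print([(tuple(p.tolist()),wray(f,p,.1)[:2].round(3).tolist()) for p in a])
E
python3 -c "
from h import *
wlook('biscuit_box_center',.05,'w1')"
```

```text
t: 3.78
eef_pos: [0.4313, 0.3161, 0.2268]
ee_rot: [3.141, 0.0, 1.978]
force: [0.3, -0.1, -0.3]
width: 0.0872
biscuit_box_center 0.58 [344.  13.] [0.213  0.3324 0.05  ]
  reg 0.93 [1.6, 0.0, 33.1, 46.9] 1289 outline corners at z=top:
[((30, 0), [0.326, -0.03]), ((0, 0), [0.332, -0.097]), ((0, 43), [0.388, -0.06]), ((12, 46), [0.387, -0.032]), ((29, 35), [0.368, -0.006])]
  reg 0.81 [233.4, 106.1, 279.8, 240.4] 6335 outline corners at z=top:
[((234, 104), [0.367, 0.266]), ((235, 239), [0.493, 0.319]), ((276, 240), [0.477, 0.359]), ((279, 105), [0.351, 0.305])]
  reg 0.79 [273.7, 0.0, 419.4, 62.3] 5158 outline corners at z=top:
[((274, 36), [0.291, 0.274]), ((294, 63), [0.308, 0.302]), ((419, 0), [0.173, 0.395]), ((298, 0), [0.245, 0.28]), ((279, 10), [0.264, 0.268])]
```

View pics/w1.png

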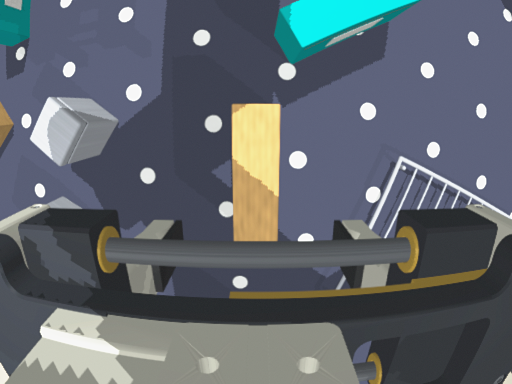

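```bash
python3 -m inch '1 0 0 -6 0 0 0;1 0 0 -12 0 0 0;1 0 0 -15 0 0 0;1 0 0 -16.5 0 0 0;1 0 0 -16.5 0 0 0;0.3 0 0 -16.5 0 0 0;0.3 0 0 -16.5 0 0 0;0.3 0 0 -16.5 0 0 0;0.3 0 0 -16.5 0 0 0;0.3 0 0 -16.5 0 0 0;0.3 0 0 -16.5 0 0 0' 25
```

```text
t: 5.3
eef_pos: [0.4318, 0.3152, 0.0623]
ee_rot: [3.14, -0.0, 1.977]
force: [-0.9, -0.3, 2.7]
width: 0.0458
```

```bash
python3 -m inch '0.3 0 0 2 0 0 0;0.3 0 0 6 0 0 0;0.3 0 0 11 0 0 0;0.3 0 0 15 0 0 0;0.3 0 0 15 0 0 0'; python3 -m inch '0.3 .5 -2 0 0 0 -2;0.3 1.5 -7 0 0 0 -8;0.3 2.5 -12 0 0 0 -14;0.3 3.7 -17 0 0 0 -20;0.3 4.7 -22 0 0 0 -26;0.3 5.8 -27 0 0 0 -31;0.3 6.8 -32 0 0 0 -36;0.3 8 -37 0 0 0 -40;0.3 9 -42 0 0 0 -44;0.3 10 -47 0 0 0 -48;0.3 11 -52 0 0 0 -50.3;0.3 11.7 -54.2 0 0 0 -50.3'; python3 -m inch '0.3 0 0 0 0 0 0;0.3 0 0 0 0 0 0'
```

```text
t: 5.92
eef_pos: [0.4329, 0.3165, 0.2154]
ee_rot: [3.135, -0.003, 1.977]
force: [-0.0, -0.2, -3.5]
width: 0.0459
t: 7.42
eef_pos: [0.5483, -0.2284, 0.2132]
ee_rot: [3.138, -0.002, 1.095]
force: [0.9, 0.5, -2.2]
width: 0.046
t: 7.68
eef_pos: [0.547, -0.2285, 0.2117]
ee_rot: [3.141, -0.001, 1.093]
force: [-0.7, 0.0, -1.1]
width: 0.0458
```

```bash
python3 - <<'E'
from h import *
f=grab_frame("wrist");p=f["pixels"][:,:,::-1].copy()
s=telemetry.get_state();print(s["eef_pos"],s["ee_rot"])
c,sn=np.cos(np.radians(-27)),np.sin(np.radians(-27))
def wproj(X):
    v=np.array(f["R"])@X+np.array(f["t"]);th=np.arctan2(np.hypot(v[0],v[1]),v[2]);u=v[:2]/np.hypot(v[0],v[1])
    return np.array([f["cx"],f["cy"]])+f["fx"]*th*u
for a,b in [(-96,-76),(96,-76),(96,76),(-96,76),(-92,2),(-4,2),(92,2)]:
    X=np.array([.566+(c*a-sn*b)/1e3,-.198+(sn*a+c*b)/1e3,.035]);q=wproj(X);cv2.circle(p,tuple(np.round(q).astype(int).tolist()),3,(0,0,255),-1)
cv2.imwrite("pics/w2.png",p)
t=grab_frame("top");cv2.imwrite("pics/t2.png",cv2.resize(t["pixels"][60:240,250:490,::-1],None,fx=3,fy=3))
for r in regions_of("wrist","biscuit_box_center")[:3]:
    k=max(cv2.findContours(r["pixels"].astype(np.uint8),0,2)[0],key=cv2.contourArea)
    print(r["p"],r["bbox"],[(q.tolist(),wray(f,q,s["eef_pos"][2]+.0377)[:2].round(3).tolist()) for q in cv2.approxPolyDP(k,5,True)[:,0]])
E
```

```text
[ 0.54738762 -0.22804751  0.21229278] [ 3.14026733e+00 -1.45388225e-03  1.09425147e+00]
0.79 [201.2, 85.0, 316.4, 292.0] [([205, 87], [0.467, -0.209]), ([207, 238], [0.523, -0.24]), ([307, 239], [0.544, -0.201]), ([313, 88], [0.487, -0.171])]
0.73 [197.6, 1.5, 278.2, 31.8] [([197, 0], [0.431, -0.195]), ([255, 32], [0.456, -0.181]), ([277, 4], [0.449, -0.168])]
```

View pics/w2.png

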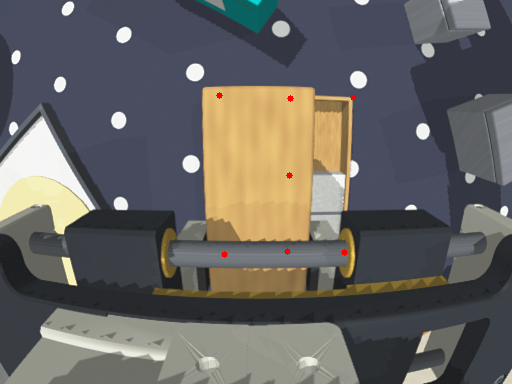

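```bash
python3 -m inch '0.3 .1 -.5 -1 0 0 0;0.3 .1 -.5 -4 0 0 0;0.3 .1 -.5 -7.5 0 0 0;0.3 .1 -.5 -10.5 0 0 0;0.3 .1 -.5 -12.5 0 0 0;0.3 .1 -.5 -13.6 0 0 0;0.3 .1 -.5 -14.2 0 0 0;0.3 .1 -.5 -14.4 0 0 0;0.3 .1 -.5 -14.4 0 0 0'
```

```text
t: 8.95
eef_pos: [0.5494, -0.2327, 0.0697]
ee_rot: [3.138, -0.002, 1.096]
force: [-0.5, -0.8, -2.1]
width: 0.0461
```

```bash
python3 -m inch '0.3 0 0 -.3 0 0 0;0.3 0 0 -.5 0 0 0;0.3 0 0 -.5 0 0 0'
```

```text
t: 9.32
eef_pos: [0.5497, -0.2333, 0.0659]
ee_rot: [3.137, -0.002, 1.096]
force: [-3.6, -1.5, 6.3]
width: 0.0461
```

```bash
python3 -m inch '1 0 0 0 0 0 0;1 0 0 0 0 0 0;1 0 0 0 0 0 0;1 0 0 0 0 0 0;1 0 0 2 0 0 0;1 0 0 6 0 0 0;1 0 0 11 0 0 0;1 0 0 15 0 0 0;1 0 0 15 0 0 0'; python3 - <<'E'
from h import *
t=grab_frame("top");s=grab_frame("side")
cv2.imwrite("pics/ts3.png",np.hstack([cv2.resize(t["pixels"][70:230,290:430],(420,480)),cv2.resize(s["pixels"][50:190,200:310],(377,480))])[:,:,::-1])
E
```

```text
t: 10.45
eef_pos: [0.5516, -0.2338, 0.2199]
ee_rot: [3.13, -0.004, 1.096]
force: [-0.4, 0.4, -0.6]
width: 0.0874
```

View pics/ts3.png

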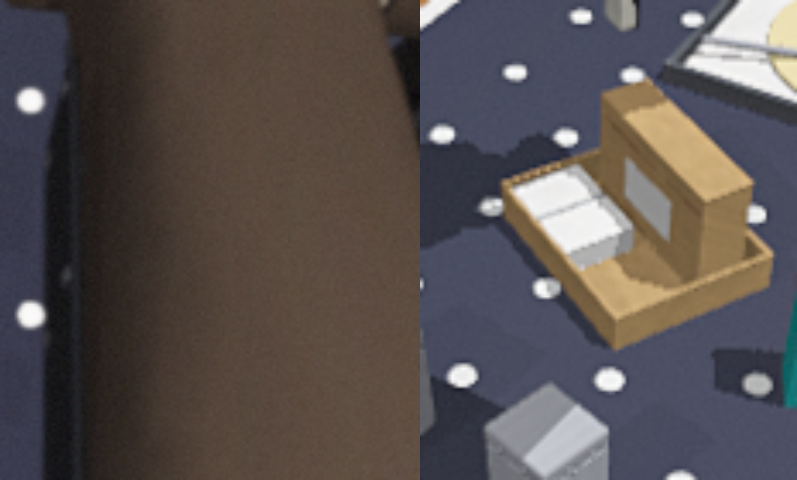

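Side crop: the box stands upright in the lane (around 680,180), with the tin's corner free. On to the small tin.

```bash
python3 -m inch '1 -.9 3 0 0 0 10;1 -1.8 6.3 0 0 0 20;1 -2.7 9.5 0 0 0 30;1 -3.6 12.6 0 0 0 40;1 -4.5 15.8 0 0 0 50;1 -5.3 19 0 0 0 60;1 -6.2 22 0 0 0 70;1 -7.1 25 0 0 0 80;1 -8 28.2 0 0 0 90;1 -8.9 31.4 0 0 0 100;1 -8.9 31.4 0 0 0 104;1 -8.9 31.4 0 0 0 104'; python3 - <<'E'
from h import *
wlook('small_tin_center',.05,'w4')
E
```

```text
t: 12.05
eef_pos: [0.46, 0.081, 0.2149]
ee_rot: [3.137, -0.004, 2.911]
force: [0.9, -0.8, 0.2]
width: 0.0878
  reg 0.93 [219.1, 139.9, 288.7, 217.4] 4290 outline corners at z=top:
[((230, 145), [0.475, 0.037]), ((221, 155), [0.485, 0.044]), ((222, 212), [0.498, 0.098]), ((281, 213), [0.443, 0.112]), ((281, 152), [0.431, 0.054]), ((274, 145), [0.435, 0.046])]
```

View pics/w4.png

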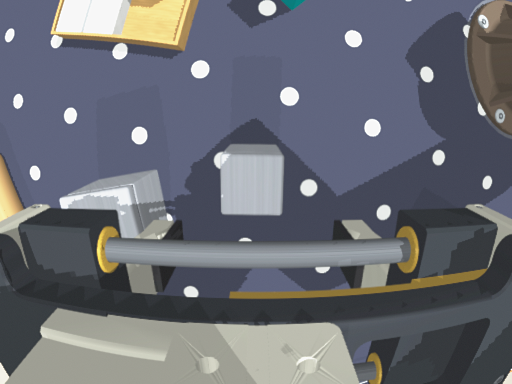

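```bash
python3 -m inch '1 .4 -.3 -4 0 0 0;1 .4 -.3 -9 0 0 0;1 .4 -.3 -13 0 0 0;1 .4 -.3 -15 0 0 0;1 .4 -.3 -15.4 0 0 0;0.4 .4 -.3 -15.4 0 0 0;0.4 .4 -.3 -15.4 0 0 0;0.4 .4 -.3 -15.4 0 0 0;0.4 .4 -.3 -15.4 0 0 0;0.4 .4 -.3 -15.4 0 0 0' 30
```

```text
t: 13.45
eef_pos: [0.4648, 0.0777, 0.0621]
ee_rot: [3.136, -0.002, 2.909]
force: [-1.9, 0.6, 6.8]
width: 0.0597
```

```bash
python3 -m inch '0.4 0 0 2 0 0 0;0.4 0 0 6 0 0 0;0.4 0 0 11 0 0 0;0.4 0 0 14 0 0 0;0.4 .8 -2.4 14 0 0 -2;0.4 2.2 -7 14 0 0 -6;0.4 3.8 -12 14 0 0 -10;0.4 5.4 -17 14 0 0 -13;0.4 6.8 -21 14 0 0 -13.7;0.4 7.3 -22.4 14 0 0 -13.7;0.4 7.3 -22.4 14 0 0 -13.7;0.4 7.3 -22.4 14 0 0 -13.7'; python3 - <<'E'
from h import *
f=grab_frame("wrist");p=f["pixels"][:,:,::-1].copy()
c,sn=np.cos(np.radians(-27)),np.sin(np.radians(-27))
for a,b in [(-96,-76),(96,-76),(96,76),(-96,76),(-4,2)]:
    v=np.array(f["R"])@np.array([.566+(c*a-sn*b)/1e3,-.198+(sn*a+c*b)/1e3,.035])+np.array(f["t"]);h=np.hypot(v[0],v[1])
    q=np.array([f["cx"],f["cy"]])+f["fx"]*np.arctan2(h,v[2])*v[:2]/h;cv2.circle(p,tuple(np.round(q).astype(int).tolist()),3,(0,0,255),-1)
cv2.imwrite("pics/w5.png",p)
z=telemetry.get_state()["eef_pos"][2]+.038
for n,z in [("small_tin_center",z),("biscuit_box_center",.104)]:
  for r in regions_of("wrist",n)[:2]:
    k=max(cv2.findContours(r["pixels"].astype(np.uint8),0,2)[0],key=cv2.contourArea);o=[]
    for q in cv2.approxPolyDP(k,5,True)[:,0]:
        d=wray(f,q,z)[:2]-[.566,-.198];o.append((q.tolist(),[round(1e3*(c*d[0]+sn*d[1])),round(1e3*(-sn*d[0]+c*d[1]))]))
    print(n,round(r["p"],2),o)
E
```

```text
t: 14.95
eef_pos: [0.5374, -0.1455, 0.2019]
ee_rot: [3.136, -0.003, 2.67]
force: [-0.4, 0.7, -2.7]
width: 0.0598
small_tin_center 0.79 [([191, 208], [-22, 5]), ([195, 240], [-22, 20]), ([323, 238], [-79, 19]), ([325, 207], [-79, 5]), ([296, 168], [-66, -12]), ([222, 167], [-36, -12])]
biscuit_box_center 0.8 [([461, 7], [-260, -163]), ([416, 28], [-200, -125]), ([360, 116], [-141, -35]), ([385, 138], [-166, -16]), ([427, 146], [-214, -11]), ([486, 36], [-294, -138])]
biscuit_box_center 0.57 [([291, 86], [-79, -58]), ([221, 83], [-19, -61]), ([117, 91], [77, -60]), ([117, 138], [79, -17]), ([287, 137], [-76, -14])]
```

View pics/w5.png

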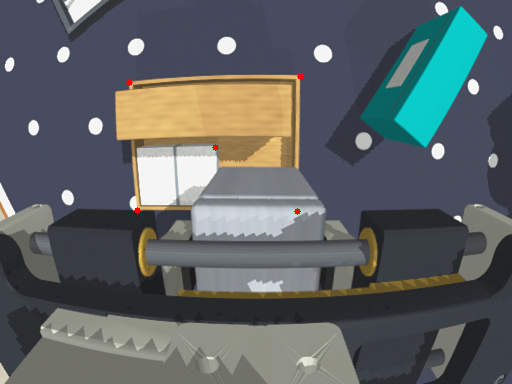

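```bash
python3 -m inch '0.4 .1 -.2 -1 0 0 0;0.4 .1 -.2 -4 0 0 0;0.4 .1 -.2 -7.5 0 0 0;0.4 .1 -.2 -10 0 0 0;0.4 .1 -.2 -11.8 0 0 0;0.4 .1 -.2 -12.8 0 0 0;0.4 .1 -.2 -13.4 0 0 0;0.4 .1 -.2 -13.5 0 0 0;0.4 .1 -.2 -13.5 0 0 0'
```

```text
t: 16.23
eef_pos: [0.5391, -0.1473, 0.0679]
ee_rot: [3.135, -0.001, 2.672]
force: [-0.1, 0.2, -2.5]
width: 0.0599
```

```bash
python3 -m inch '0.4 0 0 -.2 0 0 0;0.4 0 0 -.3 0 0 0;0.4 0 0 -.3 0 0 0'
```

```text
t: 16.6
eef_pos: [0.5395, -0.1472, 0.0661]
ee_rot: [3.135, -0.0, 2.672]
force: [-2.5, 3.1, 5.9]
width: 0.0599
```

```bash
python3 -m inch '1 0 0 0 0 0 0;1 0 0 0 0 0 0;1 0 0 0 0 0 0;1 0 0 0 0 0 0;1 0 0 2 0 0 0;1 0 0 6 0 0 0;1 0 0 11 0 0 0;1 0 0 15 0 0 0;1 0 0 18 0 0 0;1 -4 6 18 0 0 0;1 -5 12 18 0 0 0;1 -5 18 18 0 0 0'; python3 -m inch '1 0 6 0 0 0 0;1 0 12 0 0 0 0;1 0 18 0 0 0 0;1 0 22 0 0 0 0;1 0 22 0 0 0 0;1 0 22 0 0 0 0'; python3 - <<'E'
from h import *
C=np.array([.566,-.198]);c,sn=np.cos(np.radians(-27)),np.sin(np.radians(-27))
V={"biscuit_box_center":[],"small_tin_center":[],"large_tin_center":[]};im=[]
P={"biscuit_box_center":(.549,-.232,[-.47]),"small_tin_center":(.5395,-.147,[-.47]),"large_tin_center":(.638,.095,[-.1])}
for cam in ["top","side"]:
    f=grab_frame(cam);im.append(f["pixels"])
    for n in V:
        for r in pinpoint(cam,n)[:3]:
            d=ray(f,r["location"],.05 if n[0]=="l" else .054);e=d[:2]-C
            print(cam,n,round(r["p"],2),d.round(3),"carton mm",[round(1e3*(c*e[0]+sn*e[1])),round(1e3*(-sn*e[0]+c*e[1]))])
cv2.imwrite("pics/ts6.png",np.hstack([cv2.resize(im[0][70:230,270:430],(400,400)),cv2.resize(im[1][60:180,200:320],(400,400))])[:,:,::-1])
E
```

```text
t: 18.1
eef_pos: [0.4886, 0.0294, 0.2467]
ee_rot: [3.134, 0.001, 2.671]
force: [1.9, 0.3, -0.9]
width: 0.0873
t: 18.85
eef_pos: [0.4883, 0.2492, 0.2464]
ee_rot: [3.135, 0.001, 2.671]
force: [-0.1, -0.2, 1.1]
width: 0.0877
top biscuit_box_center 0.84 [ 0.549 -0.23   0.054] carton mm [0, -36]
top biscuit_box_center 0.82 [0.219 0.334 0.054] carton mm [-550, 317]
top biscuit_box_center 0.6 [ 0.311 -0.164  0.054] carton mm [-242, -85]
top small_tin_center 0.8 [ 0.541 -0.142  0.054] carton mm [-47, 38]
top large_tin_center 0.73 [0.645 0.096 0.05 ] carton mm [-63, 298]
side biscuit_box_center 0.91 [ 0.551 -0.231  0.054] carton mm [2, -36]
side biscuit_box_center 0.83 [0.214 0.329 0.054] carton mm [-553, 310]
side biscuit_box_center 0.78 [ 0.313 -0.174  0.054] carton mm [-236, -94]
side small_tin_center 0.86 [ 0.542 -0.152  0.054] carton mm [-43, 30]
```

View pics/ts6.png

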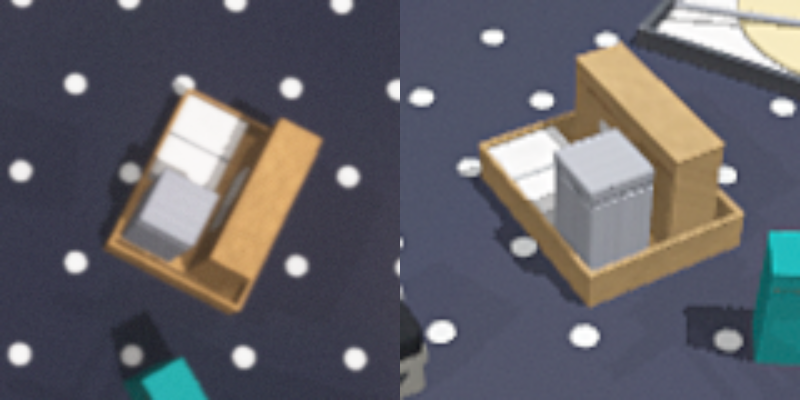

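Both stand upright inside the carton: the box in the lane and the tin in its corner. I'm handing the job in.

```bash
python3 -c "
from station import arm;print(arm.job_done())"
```

```text
the job is handed in; nothing more can be done
None
```

Both things are packed and the job is handed in, at about 19 s of the 53 s allowed. I gripped the long brown box and the small tin by their upper halves. Each was lowered until the wrist force showed it on the carton's floor, and only then released.

- **Long box:** the top and side cameras put its centre at about (0 to 2, −36) mm in the carton's frame. That is inside the allowed area.
- **Small tin:** the top camera gives about (−47, 38) mm and the side camera about (−43, 30) mm. They differ by roughly 8 mm across the carton, but both are within the limits.
- **Upright:** in the last picture both stand upright and flat inside the carton, and the gripper was clear of everything.
- **Larger square tin:** the top camera found it within 1 to 2 mm of its first reading, so it has not moved. The side camera did not report it in the last check.

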